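Load a lap-joint set on the tacking mandrel and clamp it

ROBOT

A 7-joint arm with a two-finger parallel gripper is mounted at the origin on the work surface; the furniture and walls round the work are solid. World frame = base frame: x ahead of the robot, y to its left, z up, the work surface at z = 0. Lengths are in m, angles in rad, forces in N, time in s.
With the tool pointing down it reaches from about 0.35 to 0.775 m from the base axis. Payload 3.1 kg.
Tool frame: the origin (TCP) lies at the very end of the fingers, on their centre line; the grasp point (between the pads) lies 19 mm behind it; z points along the fingers, y is the line along which they close (so a half turn about z gives the same grasp; the last joint's range is limited). The gripper opens to 85 mm and grips with 20 to 120 N. Pads are 22 mm wide; open, the fingers measure 114 mm over their backs; the gripper's body (76 mm by 85 mm) begins 54 mm behind the grasp point. The pads swing forward as they close: fully open they stand 13 mm farther back than shut.
Start: joints at [-1.184, 0.311, 0.014, 1.512, -0.004, 1.319, -0.027], TCP at [0.229, 0.5, 0.231] pointing down, gripper open.
Joint ranges: [-2.7, 2.7], [-0.3, 1.91], [-1.27, 1.3], [0.12, 2.57], [-1.44, 4.58], [0.2, 2.03], [-3.05, 3.05]. Speed limits (rad/s): [2.79, 2.79, 3.14, 3.14, 3.14, 3.14, 3.14].

INTERFACE

Orientations are given as a rotation vector (axis times angle).
In Python, from plant import manip, vision gives the robot as it stands. The module is installed in compiled form; this text tells all that it offers.
- The arm moves only by the tool send_rows, never from a script. Its argument "increments" is one flat list of numbers, 7 for each row, row after row: the shift along the tool's x, y, z in cm, then the turn, a rotation vector about the tool's x, y, z in rad, then the opening, from 0 (shut) to 1 (fully open). In form: [x, y, z, ax, ay, az, grip, x, y, z, ax, ay, az, grip, ...]. A call has exactly 5 rows; each row shifts and turns the commanded pose from where the row before left it, along the tool's axes as they then stand; what a row does not reach is not made up. A row lasts 1/8 s, in which the tool goes at most 62.5 mm and 10.7 degrees, less where a joint would pass 70% of its speed; a pose out of reach is approached as far as the arm can. A call is refused whole if a number of a shift passes 6.25 or a number of a turn 0.188, either way. A call with a gripper value outside its range is refused whole. The fingers move at their own pace and stop on an object; the grip force is fixed at half the most. Time passes only in rows, so rows that do not move let the fingers close, or fill a call up. It gives the time, the measured TCP pose, the force, the opening and the grip force at its end, in the units of the state.
- manip.sense(): the state, without advancing time (a new reading comes with each control period).
- vision.snapshot(name): name is "scene" or "top" or "wrist"; returns the picture (420x560x3 uint8, blue, green, red); there is no depth.
- vision.calibration(name): a dict with "fx", "fy", "cx", "cy" (pixels), "dist" ([k1, k2, p1, p2, k3] as OpenCV has them; the pictures are not rectified), "world_to_cam" (4x4, takes a point from world to camera coordinates); the wrist camera has in their place "T_tool_cam" (4x4, takes a point from camera to tool coordinates, whose origin is the TCP and whose axes are the flange's). Camera axes: x right, y down, z forward; pixel columns grow to the right and rows downward; lengths in m; the calibration is good to about 2 mm. A picture is of the moment at which its call begins: read the wrist's pose just before it. calibration takes no time and is no camera call.
- manip.close_job(): hands the job in; it is judged then, once.
The state is a dict: "time_s": time; "joint_pos": joint angles; "dq": joint speeds; "joint_efforts": joint torques, N m; "ee_pos": TCP position; "eef_rot": TCP orientation; "contact_force": force on the tool from outside, world axes, zero at the start; "moment": the same for the moment, N m; "finger_gap": opening from 0.0 (shut) to 1.0 (fully open); "grasp_force": force on a finger pad.
Only numpy, scipy, OpenCV 4.12 (cv2) and the standard library are available. Lean on these libraries where they do the work, as an engineer would, in place of code of your own. Each camera call takes 0.05 s, during which the arm holds its last target. There are 200 camera calls.

TASK

Set up the lap-joint set on the fixture for tack welding: lower the stub end onto the mandrel with its wide lap at the bottom, then the backing flange with its hub up over the neck until it lies on the lap, and then the coupling, socket down, over the neck - the flange cannot be got on once the coupling is there. Every part must go fully home and be lowered rather than dropped; finally swing the arm by its red knob right round to its stop so that its sprung pad holds the set down. Do not disturb the chisel, marker and magnet lying about.

Things in the scene. Friction and masses are not known exactly. Their poses are not given: they have to be found in the camera images.
- mandrel_seat (a point): Foot of the fixture's bright upright mandrel (32 mm diameter), on its axis at the top face of the dark fixture plate (240x130 mm, 12 mm thick, fixed; place and heading vary). z is up, x points along the plate to the pillar of the swing arm. The mandrel's top is 64 mm above this point, its last 12 mm tapering to 20 mm diameter.
- pivot (a point): On the swing arm's vertical hinge axis, 110 mm along the seat's x from the mandrel axis, 116 mm above the seat. The pillar stands here, 54 mm across at its foot, 34 mm above; the arm's hub is 46 mm across and the pivot bolt's top 134 mm above the seat.
- swing_arm (a joint): Angle of the blue level swing arm, rad: 0 is closed, at its stop, its pad over the mandrel; it grows as the arm swings out anticlockwise seen from above, to the seat's -y side (limit 2.3). Starts open, 1.4 to 1.8. Stiff hinge (0.1 N m): it stays where left. Arm 26 mm wide; its underside is 110 mm above the seat, 106 mm at the pad.
- knob (a point): Middle of the grip of the upright red knob on the arm's end: 29 mm diameter from 15 mm below to 9 mm above this point, rounded top 15 mm above it, arm's top face 31 mm below it. 153 mm above the seat, 152 mm from the hinge axis; it turns with the arm. Closed, it stands 42 mm past the mandrel axis, away from the pillar.
- pad: Round polished brass pad on a spring under the arm, 110 mm from the hinge axis: flat underside 42 mm across, coned up 4 mm to 72 mm. Origin at its underside's centre, when free 79 mm above the seat: 2 mm lower than the top of a coupling that is home. Swinging in, its cone rides up on the coupling (about 4 N at the knob), then presses it down with about 8 N.
- stub_end: Stub end, bright steel: flat lap 72 mm diameter, 8 mm thick at the bottom, neck 42 mm diameter above it, 52 mm tall in all; through bore 34 mm. Starts standing on the platen, lap down. Origin at the centre of its underside, z up through the bore. Home on the mandrel its origin is at the seat point. About 0.4 kg.
- flange: Loose backing flange, cream primer: plate 110 mm diameter, 10 mm thick with four bolt holes, round hub 62 mm diameter on top, 28 mm tall in all; through bore 48 mm. Starts lying on the platen, hub up. Origin at the centre of its underside, z up. Home, it lies on the lap, its origin 8 mm above the seat. About 0.6 kg.
- coupling: Pipe coupling, dark steel: plain cylinder 58 mm diameter, 42 mm tall; underneath a socket 46 mm diameter, 13 mm deep, that slips over the stub end's neck; bore above it 34 mm. Starts standing socket down. Origin at the centre of its underside, z up. Home, its origin is 39 mm above the seat, its top 81 mm. About 0.5 kg.
- chisel: Black cold chisel, 170 mm long, 22 mm wide, 16 mm thick, lying; not to be moved. Origin at the middle of the underside.
- marker: White and yellow paint marker, 140 mm long, 16 mm thick, lying; not to be moved. Origin at the middle of the underside.
- magnet: Blue and steel welding magnet, 87x26 mm, 19 mm tall, lying flat; not to be moved. Origin at the middle of the underside.

How it is judged:
On the way, in this order (a step that is already met when the one before it is completed fails the run):
1. the stub end stands fully home on the mandrel, lap down (horizontal distance between stub_end and mandrel_seat below 0.003 m and z of stub_end in the frame of mandrel_seat between -0.003 and 0.003 m and angle between stub_end's own z axis and vertical below 0.05 rad), for 0.2 s.
2. the backing flange lies flat on the lap, hub up (all of step 1 and horizontal distance between flange and mandrel_seat below 0.006 m and z of flange in the frame of mandrel_seat between 0.005 and 0.011 m and angle between flange's own z axis and vertical below 0.05 rad), for 0.2 s.
3. the coupling sits fully home over the neck (all of step 2 and horizontal distance between coupling and mandrel_seat below 0.005 m and z of coupling in the frame of mandrel_seat between 0.036 and 0.042 m and angle between coupling's own z axis and vertical below 0.05 rad), for 0.2 s.
4. the swing arm is closed to its stop and its pad presses on the coupling (value of joint swing_arm below 0.07 rad and contact force between pad and coupling above 2 N), for 0.2 s.
At the end, for the whole second after the job is handed in: Stub end, flange and coupling at rest, origins 0, 8 and 39 mm above the seat (within 3 mm), within 3, 6 and 5 mm of the mandrel axis, upright within 3 degrees; swing arm within 0.07 rad of its stop, pad pressing on the coupling with over 2 N (all of step 3 and all of step 4 and linear speed of each of stub_end, flange, coupling below 0.02 m/s); the robot touches nothing.
It fails at once if the stub end is dropped down the mandrel (falls faster than 0.6 m/s there) (horizontal distance between stub_end and mandrel_seat below 0.02 m and linear speed of stub_end above 0.6 m/s).
It fails at once if the backing flange is dropped down the mandrel (falls faster than 0.6 m/s there) (horizontal distance between flange and mandrel_seat below 0.02 m and linear speed of flange above 0.6 m/s).
It fails at once if the coupling is dropped down the mandrel (falls faster than 0.6 m/s there) (horizontal distance between coupling and mandrel_seat below 0.02 m and linear speed of coupling above 0.6 m/s).
It fails at once if the chisel, marker or magnet is moved more than 30 mm (distance of any of chisel, marker, magnet from where it was at the start of the episode above 0.03 m).
It also fails if it takes over 72 s, if anything falls off the work surface, if the arm or the gripper's body presses on something with over 40 N, if the wrist force passes 120 N, or if a joint passes its speed limit or range.

## Working session

There is one attempt and no reset: what is moved stays moved. The work goes in short steps, Python scripts to look and compute and a tool call to move; the robot and the scene stay as the last step left them, time stands still between calls to the robot, and variables do not carry over. Pictures are saved under pics/ and viewed, at most 13 in all, crops included, and the job is handed in when it is done.

Besides the shell and the picture viewer there is one more tool, called as name(argument=value, ...) on one line, values as JSON. send_rows: Moves the arm, as the interface text tells. Its arguments: {"type":"object","properties":{"increments":{"type":"array","items":{"type":"number"}}},"required":["increments"]}

```bash
ls; mkdir -p pics
python3 - <<'E'
from plant import manip, vision
import cv2, numpy as np
np.set_printoptions(precision=4,suppress=True)
print(manip.sense())
for n in ("scene","top","wrist"):
    cv2.imwrite(f"pics/{n}0.png",vision.snapshot(n)); print(n,vision.calibration(n))
E
```

```text
pics
{'time_s': 0.0, 'joint_pos': array([-1.1837,  0.3117,  0.014 ,  1.5131, -0.0044,  1.3192, -0.0272]), 'dq': array([-0.0001, -0.0014,  0.001 ,  0.0003, -0.0016, -0.0013, -0.0021]), 'joint_efforts': array([  0.0005, -37.9899,   0.1464, -23.0591,   0.0122,   0.0135,
        -0.    ]), 'ee_pos': array([0.2284, 0.4995, 0.2302]), 'eef_rot': array([-0.6682, -3.0693,  0.0037]), 'contact_force': array([-0.1331, -0.4717,  0.0117]), 'moment': array([ 0.002 , -0.0229, -0.0252]), 'grasp_force': 0.0, 'finger_gap': 0.995530875100989}
scene {'fx': 424.59110735322434, 'fy': 424.59110735322434, 'cx': 279.8885481326003, 'cy': 205.96759870252538, 'dist': array([0.0422, 0.    , 0.    , 0.    , 0.    ]), 'world_to_cam': array([[ 0.6559, -0.7549, -0.0013, -0.3557],
       [-0.4457, -0.3858, -0.8078,  0.3435],
       [ 0.6092,  0.5304, -0.5895,  1.028 ],
       [ 0.    ,  0.    ,  0.    ,  1.    ]])}
top {'fx': 456.13808543345533, 'fy': 456.13808543345533, 'cx': 290.876245421458, 'cy': 207.73839559654675, 'dist': array([-0.0362,  0.    ,  0.    ,  0.    ,  0.    ]), 'world_to_cam': array([[-0.0258, -0.9997, -0.0012,  0.0222],
       [-0.9952,  0.0258, -0.0948,  0.5276],
       [ 0.0948, -0.0012, -0.9955,  1.3023],
       [ 0.    ,  0.    ,  0.    ,  1.    ]])}
wrist {'fx': 313.4186693445796, 'fy': 313.4186693445796, 'cx': 286.50131208077283, 'cy': 205.8084525070975, 'dist': array([-0.0114,  0.    ,  0.    ,  0.    ,  0.    ]), 'T_tool_cam': array([[-0.0003, -0.9565, -0.2918,  0.0751],
       [ 1.    ,  0.0001, -0.0013, -0.0005],
       [ 0.0013, -0.2918,  0.9565, -0.1422],
       [ 0.    ,  0.    ,  0.    ,  1.    ]])}
```

View pics/top0.png

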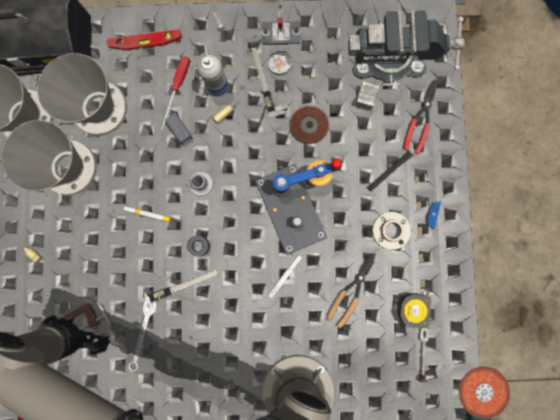

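View pics/scene0.png

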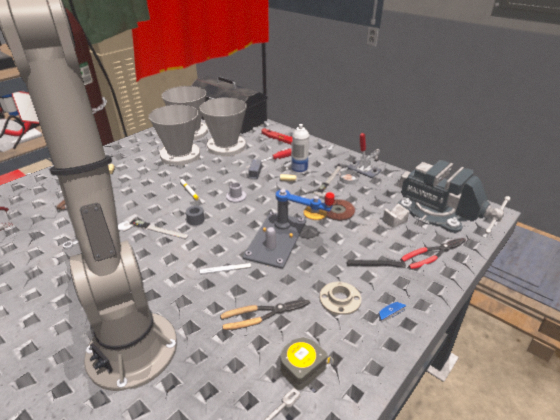

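The top view shows the mandrel near (297,222), pillar hub (281,183), knob (337,163), stub end (202,183), coupling (198,244), flange (392,231), chisel (390,170), marker (147,213) and magnet (434,214). The scene view agrees: stub (235,190), coupling (195,214), flange (341,297), knob (329,198). I'll zoom both in.

Run:
```python
import cv2
t=cv2.imread("pics/top0.png");s=cv2.imread("pics/scene0.png")
cv2.imwrite("pics/tc.png",cv2.resize(t[150:265,180:420],None,fx=3.3,fy=3.3,interpolation=cv2.INTER_CUBIC))
cv2.imwrite("pics/sc.png",cv2.resize(s[170:320,180:375],None,fx=4,fy=4,interpolation=cv2.INTER_CUBIC))
```

```text
(no output)
```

View pics/tc.png

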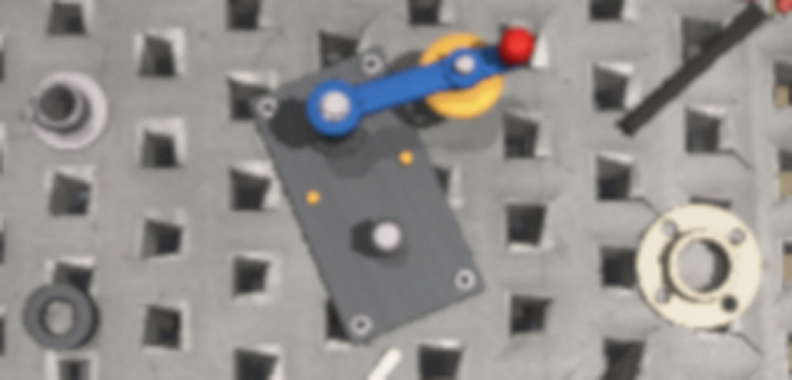

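View pics/sc.png

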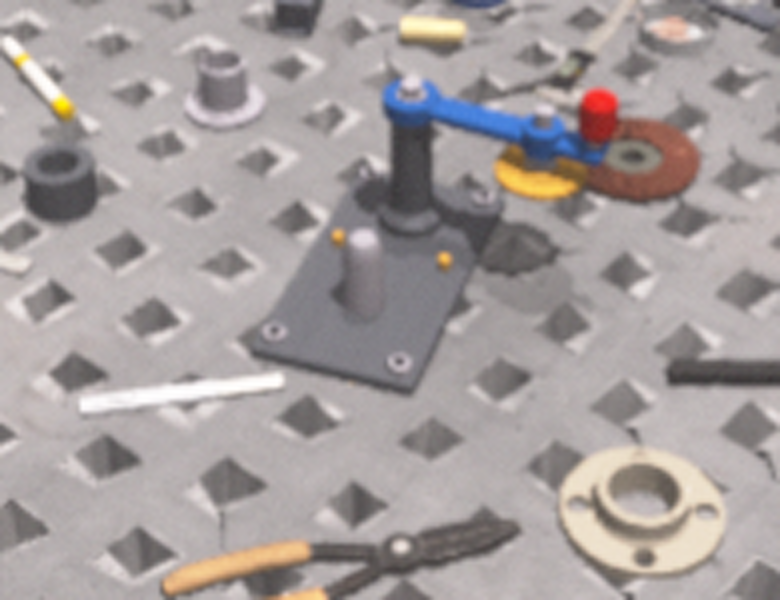

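Top crop: stub neck top (61,102), coupling top (60,314), flange hub top (702,262), mandrel top (386,236), bolt (335,104), knob (517,43). Scene crop: (222,60), (60,162), (643,494), (365,238), (411,85), (599,95), in the same order.

```bash
cat > h.py <<'E'
from plant import manip, vision
import cv2, numpy as np
from scipy.spatial.transform import Rotation as R
np.set_printoptions(precision=4,suppress=True)
def pose(st=None):
    st=st or manip.sense(); T=np.eye(4); T[:3,:3]=R.from_rotvec(st['eef_rot']).as_matrix(); T[:3,3]=st['ee_pos']; return T
def cam(name,Tt=None):
    c=vision.calibration(name); K=np.array([[c['fx'],0,c['cx']],[0,c['fy'],c['cy']],[0,0,1]])
    W=c['world_to_cam'] if name!='wrist' else np.linalg.inv(Tt@c['T_tool_cam'])
    return K,np.array(c['dist']),W
def ray(C,uv):
    K,d,W=C; p=cv2.undistortPoints(np.array([[uv]],float),K,d)[0,0]; M=np.linalg.inv(W)
    return M[:3,3],M[:3,:3]@np.array([p[0],p[1],1])
def onplane(C,uv,z):
    o,r=ray(C,uv); return o+r*(z-o[2])/r[2]
def tri(*obs):
    A=np.zeros((3,3));b=np.zeros(3)
    for C,uv in obs:
        o,r=ray(C,uv); r=r/np.linalg.norm(r); P=np.eye(3)-np.outer(r,r); A+=P;b+=P@o
    X=np.linalg.solve(A,b); return X,[np.linalg.norm(np.cross(X-ray(C,uv)[0],ray(C,uv)[1]/np.linalg.norm(ray(C,uv)[1]))) for C,uv in obs]
def proj(C,X):
    K,d,W=C; return cv2.projectPoints(np.atleast_2d(np.array(X,float)),cv2.Rodrigues(W[:3,:3])[0],W[:3,3],K,d)[0][:,0]
E
python3 - <<'E'
from h import *
T=cam('top');S=cam('scene')
P={'stub':((61,102),(222,60),.052),'coup':((60,314),(60,162),.042),'fl':((702,262),(643,494),.028),'man':((386,236),(365,238),.076),'bolt':((335,104),(411,85),.146),'knob':((517,43),(599,95),.18)}
for k,(a,b,z) in P.items():
    a=(179.65+a[0]/3.3,149.65+a[1]/3.3); b=(179.6+b[0]/4,169.6+b[1]/4)
    print(k,*tri((T,a),(S,b)),onplane(T,a,z),onplane(S,b,z))
for k,a in (('stublap',(68,110)),('flplate',(699,267))):
    print(k,onplane(T,(179.65+a[0]/3.3,149.65+a[1]/3.3),.008))
E
```

```text
stub [0.6113 0.2723 0.0521] [np.float64(0.0007508850570275558), np.float64(0.0007508850570276141)] [0.6108 0.2728 0.052 ] [0.612  0.2719 0.052 ]
coup [0.4278 0.2767 0.04  ] [np.float64(0.0009637791740353809), np.float64(0.0009637791740354263)] [0.427 0.277 0.042] [0.4269 0.2738 0.042 ]
fl [ 0.4592 -0.2865  0.0185] [np.float64(0.0008983430975274224), np.float64(0.0008983430975272841)] [ 0.4582 -0.2837  0.028 ] [ 0.4522 -0.2914  0.028 ]
man [ 0.4872 -0.0084  0.074 ] [np.float64(0.0027263849966163477), np.float64(0.002726384996616416)] [ 0.4852 -0.0065  0.076 ] [ 0.4875 -0.0119  0.076 ]
bolt [0.5894 0.0319 0.1428] [np.float64(0.0010813958790612218), np.float64(0.0010813958790612031)] [0.5881 0.0326 0.146 ] [0.5867 0.0282 0.146 ]
knob [ 0.6295 -0.114   0.1777] [np.float64(0.002095707819171149), np.float64(0.0020957078191713337)] [ 0.6276 -0.1122  0.18  ] [ 0.6286 -0.1171  0.18  ]
stublap [0.6104 0.2755 0.008 ]
flplate [ 0.4547 -0.2853  0.008 ]
```

```bash
cat >> h.py <<'E'
def down(az):  # tool pointing down, tool x at azimuth az (deg)
    a=np.radians(az); x=np.array([np.cos(a),np.sin(a),0]); z=np.array([0,0,-1.]); return np.c_[x,np.cross(z,x),z]
def plan(p,az,n,grip,T=None,dec=2):
    T=pose() if T is None else T.copy(); G=down(az); out=[]
    for k in range(n,0,-1):
        d=np.round(T[:3,:3].T@(np.array(p)-T[:3,3])*100/k,dec)
        w=np.round(R.from_matrix(T[:3,:3].T@G).as_rotvec()/k,3)
        out.append([*map(float,d),*map(float,w),grip]); T[:3,3]+=T[:3,:3]@d/100; T[:3,:3]=T[:3,:3]@R.from_rotvec(w).as_matrix()
    for i in range(0,n,5): print(str([x for r in out[i:i+5] for x in r]).replace(' ',''))
    return T
def rect(img,C,c,z,half=.06,mm=.3):  # metric overhead view of plane z: column=+x, row=+y
    n=int(2*half*1000/mm); g=(np.arange(n)-n/2)*mm/1000
    X,Y=np.meshgrid(c[0]+g,c[1]+g); uv=proj(C,np.c_[X.ravel(),Y.ravel(),np.full(X.size,z)]).reshape(n,n,2).astype(np.float32)
    return cv2.remap(img,uv[...,0],uv[...,1],cv2.INTER_CUBIC)
def circles(img,C,c,z,rad,half=.06,mm=.3,tol=.0015,p2=12):
    g=cv2.GaussianBlur(cv2.cvtColor(rect(img,C,c,z,half,mm),cv2.COLOR_BGR2GRAY),(0,0),1.5); n=g.shape[0]
    h=cv2.HoughCircles(g,cv2.HOUGH_GRADIENT,1,5,param1=60,param2=p2,minRadius=int((rad-tol)*1000/mm),maxRadius=int((rad+tol)*1000/mm)+1)
    return [] if h is None else [(round(c[0]+(a-n/2)*mm/1000,4),round(c[1]+(b-n/2)*mm/1000,4),round(r*mm/1000,4)) for a,b,r in h[0][:4]]
def look(name):
    T=pose(); im=vision.snapshot(name); return im,cam(name,T)
E
python3 -c "
from h import *
plan([.487,-.009,.19],110,15,1.0)"
```

```text
[-2.98,-2.37,0.27,-0.0,0.0,0.053,1.0,-3.1,-2.21,0.27,-0.0,0.0,0.053,1.0,-3.21,-2.04,0.27,-0.0,0.0,0.053,1.0,-3.31,-1.87,0.28,-0.0,0.0,0.053,1.0,-3.41,-1.69,0.27,-0.0,0.0,0.053,1.0]
[-3.49,-1.5,0.28,-0.0,0.0,0.053,1.0,-3.57,-1.32,0.27,-0.0,0.0,0.053,1.0,-3.63,-1.13,0.28,-0.0,0.0,0.053,1.0,-3.69,-0.93,0.27,-0.0,0.0,0.053,1.0,-3.73,-0.73,0.28,-0.0,0.0,0.053,1.0]
[-3.77,-0.54,0.27,-0.0,0.0,0.053,1.0,-3.79,-0.33,0.28,-0.0,0.0,0.052,1.0,-3.8,-0.14,0.27,-0.0,0.0,0.053,1.0,-3.8,0.06,0.28,-0.001,0.001,0.052,1.0,-3.8,0.26,0.27,-0.0,0.0,0.053,1.0]
```

send_rows(increments=[-3.0, -2.4, 0.27, 0, 0, 0.053, 1.0, -3.1, -2.2, 0.27, 0, 0, 0.053, 1.0, -3.2, -2.0, 0.27, 0, 0, 0.053, 1.0, -3.3, -1.9, 0.28, 0, 0, 0.053, 1.0, -3.4, -1.7, 0.27, 0, 0, 0.053, 1.0])

```text
time_s: 0.78
ee_pos: [0.3149, 0.3291, 0.2174]
eef_rot: [-1.07, -2.953, 0.001]
contact_force: [-0.2, 0.1, -0.0]
finger_gap: 0.996
grasp_force: 0.0
```

send_rows(increments=[-3.5, -1.5, 0.28, 0, 0, 0.053, 1.0, -3.6, -1.3, 0.27, 0, 0, 0.053, 1.0, -3.6, -1.1, 0.28, 0, 0, 0.053, 1.0, -3.7, -0.9, 0.27, 0, 0, 0.053, 1.0, -3.7, -0.7, 0.28, 0, 0, 0.053, 1.0])

```text
time_s: 1.4
ee_pos: [0.4018, 0.1607, 0.2037]
eef_rot: [-1.451, -2.786, 0.0]
contact_force: [0.3, -0.2, 0.2]
finger_gap: 1.001
grasp_force: 0.0
```

send_rows(increments=[-3.8, -0.5, 0.27, 0, 0, 0.053, 1.0, -3.8, -0.3, 0.28, 0, 0, 0.052, 1.0, -3.8, -0.1, 0.27, 0, 0, 0.053, 1.0, -3.8, 0.1, 0.28, 0, 0, 0.052, 1.0, -3.8, 0.3, 0.27, 0, 0, 0.053, 1.0])

```text
time_s: 2.02
ee_pos: [0.49, -0.008, 0.1899]
eef_rot: [-1.803, -2.572, -0.0]
contact_force: [0.2, -0.4, -1.1]
finger_gap: 0.997
grasp_force: 0.0
```

Run:
```python
from h import *
print(manip.sense()); im,C=look('wrist'); cv2.imwrite('pics/w1.png',im)
c=[.487,-.009]
print(circles(im,C,c,.076,.010,.04,.2), circles(im,C,c,.012,.016,.04,.2))
print(proj(C,[[.487,-.009,.076],[.487,-.009,.012]]))
t,CT=look('top');
for n,c,z,r in (('stub',(.611,.274),.052,.021),('lap',(.611,.274),.008,.036),('coup',(.427,.276),.042,.029),('fl',(.457,-.286),.010,.055),('hub',(.457,-.286),.028,.031)): print(n,circles(t,CT,c,z,r,.08,.5))
```

```text
{'time_s': 2.025, 'joint_pos': array([-0.4656,  0.2334,  0.5378,  1.7535, -0.1282,  1.1899,  0.4559]), 'dq': array([ 0.47  ,  0.3444,  0.2534, -0.2999, -0.2322,  0.0302,  0.3492]), 'joint_efforts': array([ -1.3638, -31.5436,   2.8285, -21.0836,   0.3044,   0.0721,
        -0.2869]), 'ee_pos': array([ 0.49  , -0.008 ,  0.1899]), 'eef_rot': array([-1.8034, -2.5719, -0.    ]), 'contact_force': array([ 0.1914, -0.3519, -1.1126]), 'moment': array([ 0.0326, -0.0233,  0.0251]), 'grasp_force': 0.0, 'finger_gap': 0.9973101746028288}
[(np.float32(0.4845), np.float32(-0.0091), np.float32(0.0096)), (np.float32(0.4851), np.float32(-0.0101), np.float32(0.0106)), (np.float32(0.4875), np.float32(-0.0153), np.float32(0.0096)), (np.float32(0.4859), np.float32(-0.0107), np.float32(0.0115))] [(np.float32(0.4939), np.float32(-0.0305), np.float32(0.0175)), (np.float32(0.4885), np.float32(-0.0317), np.float32(0.0157)), (np.float32(0.4937), np.float32(-0.0293), np.float32(0.0166)), (np.float32(0.4869), np.float32(-0.0325), np.float32(0.0175))]
[[284.1565 201.455 ]
 [284.6685 184.3817]]
stub [(np.float32(0.6048), np.float32(0.2702), np.float32(0.0227)), (np.float32(0.6033), np.float32(0.2672), np.float32(0.0205))]
lap []
coup [(np.float32(0.4238), np.float32(0.2707), np.float32(0.0288)), (np.float32(0.4222), np.float32(0.2728), np.float32(0.0307))]
fl [(np.float32(0.4552), np.float32(-0.2852), np.float32(0.055)), (np.float32(0.4568), np.float32(-0.2832), np.float32(0.0539))]
hub [(np.float32(0.4548), np.float32(-0.2863), np.float32(0.0322)), (np.float32(0.4542), np.float32(-0.2758), np.float32(0.0305)), (np.float32(0.4608), np.float32(-0.2808), np.float32(0.03)), (np.float32(0.4508), np.float32(-0.2778), np.float32(0.0315))]
```

View pics/w1.png

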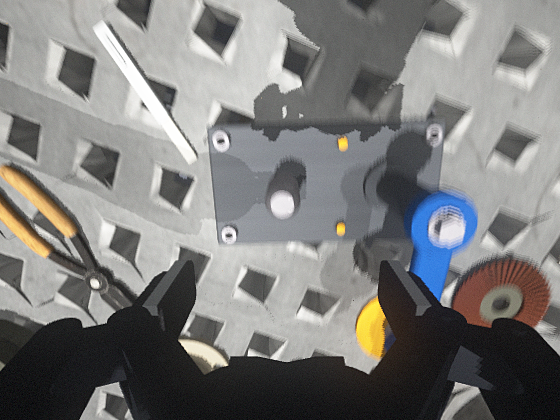

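The wrist view shows the mandrel tip at (283,204), the plate square in the picture (so its heading is about 20°), the pivot bolt at (446,225) and the fingers at the bottom. The arm was still settling, so I'll retake it and fit the blob.

```bash
cat >> h.py <<'E'
def blob(im,C,uv,thr,z,box=40,inv=False):
    u,v=map(int,uv); g=cv2.cvtColor(im,cv2.COLOR_BGR2GRAY)[max(0,v-box):v+box,max(0,u-box):u+box]
    m=((g<thr) if inv else (g>thr)).astype(np.uint8); n,l,s,c=cv2.connectedComponentsWithStats(m)
    o=np.array([max(0,u-box),max(0,v-box)]); k=min(range(1,n),key=lambda i:np.hypot(*(c[i]+o-uv))-(1000 if s[i,4]>60 else 0))
    return c[k]+o,s[k],onplane(C,c[k]+o,z)
E
python3 - <<'E'
from h import *
st=manip.sense();print(st['ee_pos'],abs(st['dq']).max()); im,C=look('wrist'); cv2.imwrite('pics/w2.png',im)
print(proj(C,[[.487,-.009,.076]]))
for th in (140,160,180): print(blob(im,C,(283,204),th,.076,30))
g=cv2.cvtColor(im,cv2.COLOR_BGR2GRAY); print(g[190:220:3,262:306:4])
# plate corners screws: 4 white rings
for uv in ((221,141),(434,134),(229,234)): print(blob(im,C,uv,150,.012,14))
E
```

```text
[ 0.4906 -0.0127  0.19  ] 0.06472499892417685
[[285.2979 195.6504]]
(array([282.4729, 194.7063]), array([ 18,   9,  24,  25, 480], dtype=int32), array([ 0.4845, -0.009 ,  0.076 ]))
(array([282.5551, 194.5702]), array([ 18,   9,  24,  24, 463], dtype=int32), array([ 0.4845, -0.0089,  0.076 ]))
(array([282.5347, 194.4206]), array([ 18,   9,  24,  24, 447], dtype=int32), array([ 0.4844, -0.0088,  0.076 ]))
[[127 112 123 240 236 241 237 243 106  93 127]
 [134 113 124 239 236 234 238 237 238  97 124]
 [126 106 132 240 240 237 235 250 248  95 123]
 [131 131 134 242 241 240 235 246 125  89 146]
 [130 133 124 231 243 237 238 240 115 152 149]
 [159 154 161 131 208 240 231 130 143 148 153]
 [150 150 149 151 140 134 125 136 147 147 145]
 [154 152 152 156 151 149 149 151 142 144 145]
 [154 155 158 154 150 152 151 149 146 145 148]
 [152 148 151 145 156 150 147 149 151 152 152]]
(array([220.8469, 140.2967]), array([  2,   0,  26,  27, 418], dtype=int32), array([0.4123, 0.007 , 0.012 ]))
(array([439.075, 126.875]), array([12,  0, 13, 14, 80], dtype=int32), array([0.613 , 0.0921, 0.012 ]))
(array([228.6768, 235.2653]), array([  0,   0,  28,  28, 622], dtype=int32), array([ 0.4488, -0.0892,  0.012 ]))
```

```bash
python3 -c "
from h import *
plan([.611,.274,.166],110,10,1.0)"
```

```text
[2.26,2.1,0.23,-0.0,0.0,-0.001,1.0,2.26,2.1,0.23,-0.0,0.0,-0.0,1.0,2.26,2.1,0.23,-0.0,0.0,-0.001,1.0,2.26,2.1,0.23,-0.0,0.0,-0.0,1.0,2.26,2.1,0.24,-0.0,0.0,-0.001,1.0]
[2.26,2.11,0.23,-0.0,0.0,-0.0,1.0,2.26,2.1,0.24,-0.0,0.0,-0.001,1.0,2.25,2.11,0.23,-0.0,0.0,-0.0,1.0,2.25,2.11,0.24,-0.001,0.001,-0.001,1.0,2.25,2.11,0.24,-0.0,0.0,-0.0,1.0]
```

send_rows(increments=[2.8, 2.6, 0.2, 0, 0, 0, 1.0, 2.8, 2.6, 0.2, 0, 0, 0, 1.0, 2.8, 2.6, 0.2, 0, 0, 0, 1.0, 2.8, 2.6, 0.2, 0, 0, 0, 1.0, 2.8, 2.6, 0.2, 0, 0, 0, 1.0])

```text
time_s: 2.8
ee_pos: [0.5633, 0.1719, 0.1799]
eef_rot: [-1.798, -2.575, -0.0]
contact_force: [1.1, 0.5, -0.2]
finger_gap: 1.006
grasp_force: 0.0
```

send_rows(increments=[2.8, 2.6, 0.4, 0, 0, 0, 1.0, 2.8, 2.6, 0.5, 0, 0, 0, 1.0, 3.0, 2.8, 0.5, 0, 0, 0, 1.0, 0, 0, 0, 0, 0, 0, 1.0, 0, 0, 0, 0, 0, 0, 1.0])

```text
time_s: 3.42
ee_pos: [0.6089, 0.2772, 0.1657]
eef_rot: [-1.8, -2.574, 0.003]
contact_force: [-0.1, -0.6, 1.0]
finger_gap: 1.002
grasp_force: 0.0
```

Run:
```python
from h import *
st=manip.sense();print(st['ee_pos'],abs(st['dq']).max()); im,C=look('wrist')
c=(.611,.274); print(proj(C,[[*c,.052],[*c,.008]]))
for z,r in ((.052,.021),(.052,.017),(.008,.036)): print(z,r,circles(im,C,c,z,r,.06,.25))
a=im[90:330,150:420]; a=cv2.resize(a,None,fx=1.4,fy=1.4); b=cv2.resize(rect(im,C,c,.052,.05,.3),(336,336)); 
cv2.imwrite('pics/w3.png',np.hstack([a,b]))
```

```text
[0.6089 0.2772 0.1657] 0.027668597460238434
[[289.0671 205.7035]
 [288.8338 192.6612]]
0.052 0.021 [(np.float32(0.6084), np.float32(0.2739), np.float32(0.0201)), (np.float32(0.6089), np.float32(0.2751), np.float32(0.021)), (np.float32(0.6094), np.float32(0.2726), np.float32(0.0212)), (np.float32(0.6076), np.float32(0.2711), np.float32(0.021))]
0.052 0.017 [(np.float32(0.6094), np.float32(0.2731), np.float32(0.017)), (np.float32(0.6094), np.float32(0.2719), np.float32(0.018)), (np.float32(0.6074), np.float32(0.2729), np.float32(0.0186)), (np.float32(0.6109), np.float32(0.2731), np.float32(0.0186))]
0.008 0.036 [(np.float32(0.6091), np.float32(0.2731), np.float32(0.0354)), (np.float32(0.6106), np.float32(0.2736), np.float32(0.0362)), (np.float32(0.6074), np.float32(0.2724), np.float32(0.037)), (np.float32(0.6094), np.float32(0.2744), np.float32(0.0343))]
```

View pics/w3.png

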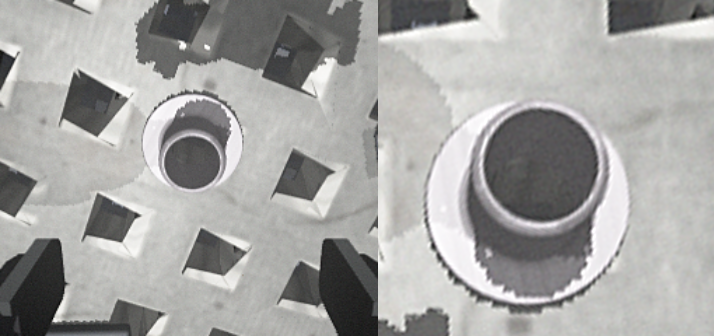

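The stub end sits at (0.609, 0.273), with three circle fits agreeing and radii of 17, 21 and 36 mm as they should be. Next I'll descend and grasp the neck.

```bash
python3 -c "
from h import *
plan([.6091,.2732,.016],110,5,1.0)"
```

```text
[-0.05,-0.02,3.01,-0.0,0.0,-0.0,1.0,-0.05,-0.02,3.0,-0.0,0.0,-0.0,1.0,-0.05,-0.02,3.01,-0.0,0.0,-0.0,1.0,-0.05,-0.03,3.0,-0.0,0.0,-0.0,1.0,-0.06,-0.02,3.01,-0.001,0.001,-0.001,1.0]
```

send_rows(increments=[-0.1, -0.05, 3.5, 0, 0, 0, 1.0, -0.1, -0.05, 3.5, 0, 0, 0, 1.0, -0.06, 0, 3.5, 0, 0, 0, 1.0, 0, 0, 3.0, 0, 0, 0, 1.0, 0, 0, 1.5, 0, 0, 0, 1.0])

```text
time_s: 4.1
ee_pos: [0.6086, 0.2725, 0.0149]
eef_rot: [-1.804, -2.571, 0.004]
contact_force: [-0.3, 0.2, 0.4]
finger_gap: 1.002
grasp_force: 0.0
```

send_rows(increments=[0, 0, 0, 0, 0, 0, 0.5, 0, 0, 0, 0, 0, 0, 0, 0, 0, 0, 0, 0, 0, 0, 0, 0, 0, 0, 0, 0, 0, 0, 0, 0, 0, 0, 0, 0])

```text
time_s: 4.72
ee_pos: [0.6112, 0.2747, 0.0185]
eef_rot: [1.801, 2.572, 0.005]
contact_force: [-0.4, -0.2, 5.6]
finger_gap: 0.476
grasp_force: 62.0
```

```bash
python3 -c "
from h import *
print(manip.sense()['ee_pos'])
T=plan([.6112,.2747,.13],110,5,0.)
T=plan([.48,.09,.13],110,5,0.,T)
plan([.4866,-.0074,.125],110,4,0.,T)"
```

```text
[0.6112 0.2747 0.0185]
[0.0,0.01,-2.23,0.001,-0.0,0.0,0.0,0.0,0.01,-2.23,0.001,-0.0,0.0,0.0,0.0,0.0,-2.23,0.001,-0.0,0.0,0.0,0.0,0.0,-2.23,0.0,-0.0,0.0,0.0,0.0,0.0,-2.23,0.001,-0.0,0.0,0.0]
[-2.57,-3.73,0.0,-0.0,-0.0,0.0,0.0,-2.57,-3.73,0.0,-0.0,-0.0,0.0,0.0,-2.58,-3.73,0.0,-0.0,-0.0,0.0,0.0,-2.57,-3.73,0.0,-0.0,-0.0,0.0,0.0,-2.58,-3.72,0.0,-0.0,-0.0,0.0,0.0]
[-2.34,-0.68,0.13,-0.0,-0.0,0.0,0.0,-2.34,-0.68,0.12,-0.0,-0.0,0.0,0.0,-2.35,-0.68,0.13,-0.0,-0.0,0.0,0.0,-2.34,-0.68,0.12,-0.0,-0.0,0.0,0.0]
```

send_rows(increments=[0, 0, -1.0, 0, 0, 0, 0, 0, 0, -2.5, 0, 0, 0, 0, 0, 0, -2.6, 0, 0, 0, 0, 0, 0, -2.6, 0, 0, 0, 0, 0, 0, -2.5, 0, 0, 0, 0])

```text
time_s: 5.35
ee_pos: [0.6087, 0.2741, 0.128]
eef_rot: [-1.801, -2.572, 0.003]
contact_force: [0.5, -0.4, -4.3]
finger_gap: 0.476
grasp_force: 61.4
```

send_rows(increments=[-2.57, -3.73, 0, 0, 0, 0, 0, -2.57, -3.73, 0, 0, 0, 0, 0, -2.57, -3.73, 0, 0, 0, 0, 0, -2.57, -3.73, 0, 0, 0, 0, 0, -2.57, -3.73, 0, 0, 0, 0, 0])

```text
time_s: 5.98
ee_pos: [0.4766, 0.0884, 0.1277]
eef_rot: [-1.801, -2.573, 0.002]
contact_force: [0.7, -0.4, -3.2]
finger_gap: 0.482
grasp_force: 62.2
```

send_rows(increments=[-2.35, -0.68, 0, 0, 0, 0, 0, -2.35, -0.68, 0, 0, 0, 0, 0, -2.35, -0.68, 0, 0, 0, 0, 0, -2.35, -0.68, 0, 0, 0, 0, 0, 0, 0, 0, 0, 0, 0, 0])

```text
time_s: 6.6
ee_pos: [0.4842, -0.0109, 0.128]
eef_rot: [1.809, 2.569, -0.003]
contact_force: [-0.1, 0.0, -3.8]
finger_gap: 0.478
grasp_force: 62.3
```

Run:
```python
from h import *
st=manip.sense();print(st['ee_pos'],st['eef_rot'],abs(st['dq']).max(),st['contact_force'],st['finger_gap']); im,C=look('wrist')
cv2.imwrite('pics/w4.png',im)
p=st['ee_pos']; print(proj(C,[[.4866,-.0074,.012],[.4866,-.0074,.076],p,p+[0,0,-.018]]))
plan([.4866,-.0074,.118],110,1,0.)
```

```text
[ 0.4842 -0.0109  0.128 ] [ 1.8086  2.5687 -0.0029] 0.04808003307922853 [-0.0934  0.0309 -3.8091] 0.4779614341544192
[[292.0467 197.9055]
 [293.4464 224.0689]
 [288.4761 264.7137]
 [288.3623 249.46  ]]
[0.04,0.27,0.99,-0.001,-0.001,-0.003,0.0]
```

View pics/w4.png

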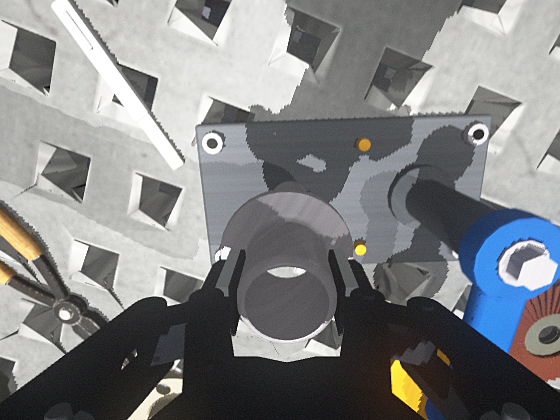

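The stub is held square, with its neck ring at about (288,300), and the plate is straight below. I'll correct the position, then lower it while watching the forces.

send_rows(increments=[0, 0.27, 1.0, 0, 0, 0, 0, 0, 0, 1.0, 0, 0, 0, 0, 0, 0, 1.0, 0, 0, 0, 0, 0, 0, 0.6, 0, 0, 0, 0, 0, 0, 0.4, 0, 0, 0, 0])

```text
time_s: 7.28
ee_pos: [0.4873, -0.0069, 0.0876]
eef_rot: [-1.802, -2.573, 0.001]
contact_force: [-0.5, -0.5, -4.1]
finger_gap: 0.48
grasp_force: 62.3
```

send_rows(increments=[0, 0, 0.3, 0, 0, 0, 0, 0, 0, 0.3, 0, 0, 0, 0, 0, 0, 0.3, 0, 0, 0, 0, 0, 0, 0.2, 0, 0, 0, 0, 0, 0, 0, 0, 0, 0, 0])

```text
time_s: 7.9
ee_pos: [0.4869, -0.0078, 0.0768]
eef_rot: [-1.802, -2.573, 0.003]
contact_force: [-1.5, -3.1, -5.7]
finger_gap: 0.478
grasp_force: 62.4
```

send_rows(increments=[-0.08, -0.03, 0.6, 0, 0, 0, 0, 0, 0, 0.8, 0, 0, 0, 0, 0, 0, 0.8, 0, 0, 0, 0, 0, 0, 0.6, 0, 0, 0, 0, 0, 0, 0, 0, 0, 0, 0])

```text
time_s: 8.52
ee_pos: [0.4865, -0.0078, 0.0479]
eef_rot: [-1.801, -2.572, 0.002]
contact_force: [-2.5, -2.2, -7.1]
finger_gap: 0.484
grasp_force: 62.0
```

Sliding freely, with about 17 mm left to home (TCP about 0.0305).

send_rows(increments=[-0.04, -0.08, 0.6, 0, 0, 0, 0, 0, 0, 0.5, 0, 0, 0, 0, 0, 0, 0.4, 0, 0, 0, 0, 0, 0, 0.3, 0, 0, 0, 0, 0, 0, 0, 0, 0, 0, 0])

```text
time_s: 9.15
ee_pos: [0.4867, -0.0082, 0.0307]
eef_rot: [-1.801, -2.573, 0.0]
contact_force: [-3.6, -1.7, -5.4]
finger_gap: 0.479
grasp_force: 62.1
```

send_rows(increments=[0, 0, 0.1, 0, 0, 0, 0, 0, 0, 0.1, 0, 0, 0, 0, 0, 0, 0, 0, 0, 0, 0, 0, 0, 0, 0, 0, 0, 0, 0, 0, 0, 0, 0, 0, 0])

```text
time_s: 9.78
ee_pos: [0.4867, -0.0081, 0.0304]
eef_rot: [-1.801, -2.573, -0.001]
contact_force: [-8.4, -0.8, 6.7]
finger_gap: 0.48
grasp_force: 63.6
```

The stub end is home, seated at z 11.9 mm. I'll release it, rise, and go look at the flange.

send_rows(increments=[0, 0, 0, 0, 0, 0, 1.0, 0, 0, 0, 0, 0, 0, 1.0, 0, 0, -0.5, 0, 0, 0, 1.0, 0, 0, -2.5, 0, 0, 0, 1.0, 0, 0, -4.0, 0, 0, 0, 1.0])

```text
time_s: 10.4
ee_pos: [0.4865, -0.0082, 0.0995]
eef_rot: [-1.801, -2.573, 0.002]
contact_force: [0.3, 0.3, -0.4]
finger_gap: 0.997
grasp_force: 0.0
```

```bash
python3 -c "
from h import *
print(manip.sense()['finger_gap'])
plan([.457,-.2855,.145],110,8,1.)"
```

```text
0.9970086987666389
[-3.13,-1.53,-0.57,-0.0,-0.0,0.0,1.0,-3.13,-1.53,-0.57,-0.0,-0.0,0.0,1.0,-3.13,-1.53,-0.57,-0.0,-0.0,0.0,1.0,-3.13,-1.54,-0.57,-0.0,-0.0,0.0,1.0,-3.13,-1.53,-0.56,-0.0,-0.0,0.0,1.0]
[-3.13,-1.54,-0.57,-0.0,-0.0,0.0,1.0,-3.13,-1.53,-0.56,-0.001,-0.0,0.0,1.0,-3.14,-1.54,-0.57,-0.0,-0.0,0.0,1.0]
```

send_rows(increments=[-3.1, -1.5, -1.0, 0, 0, 0, 1.0, -3.1, -1.5, -1.0, 0, 0, 0, 1.0, -3.1, -1.5, -1.0, 0, 0, 0, 1.0, -3.1, -1.5, -1.0, 0, 0, 0, 1.0, -3.1, -1.5, -0.5, 0, 0, 0, 1.0])

```text
time_s: 11.02
ee_pos: [0.4705, -0.1811, 0.1455]
eef_rot: [1.8, 2.571, 0.002]
contact_force: [0.6, 0.3, 1.0]
finger_gap: 1.001
grasp_force: 0.0
```

send_rows(increments=[-3.2, -1.6, 0, 0, 0, 0, 1.0, -3.2, -1.6, 0, 0, 0, 0, 1.0, -3.1, -1.6, 0, 0, 0, 0, 1.0, 0, 0, 0, 0, 0, 0, 1.0, 0, 0, 0, 0, 0, 0, 1.0])

```text
time_s: 11.65
ee_pos: [0.4575, -0.2847, 0.1444]
eef_rot: [1.801, 2.574, 0.002]
contact_force: [0.4, 0.3, -0.1]
finger_gap: 1.0
grasp_force: 0.0
```

Run:
```python
from h import *
st=manip.sense();print(st['ee_pos'],abs(st['dq']).max()); im,C=look('wrist')
c=(.457,-.2855); print(proj(C,[[*c,.028],[*c,.0]]))
for z,r in ((.028,.031),(.028,.024),(.010,.055),(0,.055)): print(z,r,circles(im,C,c,z,r,.08,.3))
a=im[60:390,60:500]; b=cv2.resize(rect(im,C,c,.028,.065,.4),(330,330)); 
cv2.imwrite('pics/w5.png',np.hstack([a,b]))
```

```text
[ 0.4575 -0.2847  0.1444] 0.019348929690813244
[[286.7694 201.3885]
 [286.742  193.1203]]
0.028 0.031 [(np.float32(0.454), np.float32(-0.2876), np.float32(0.0305)), (np.float32(0.4555), np.float32(-0.2879), np.float32(0.0315)), (np.float32(0.4546), np.float32(-0.2837), np.float32(0.0325)), (np.float32(0.4543), np.float32(-0.2894), np.float32(0.0322))]
0.028 0.024 [(np.float32(0.4543), np.float32(-0.2873), np.float32(0.0243)), (np.float32(0.4534), np.float32(-0.2861), np.float32(0.0256)), (np.float32(0.4579), np.float32(-0.284), np.float32(0.0256)), (np.float32(0.4528), np.float32(-0.2879), np.float32(0.0227))]
0.01 0.055 [(np.float32(0.4543), np.float32(-0.2879), np.float32(0.0549)), (np.float32(0.4552), np.float32(-0.2867), np.float32(0.0562)), (np.float32(0.4528), np.float32(-0.287), np.float32(0.0565)), (np.float32(0.4549), np.float32(-0.2894), np.float32(0.0565))]
0 0.055 [(np.float32(0.4552), np.float32(-0.29), np.float32(0.0565)), (np.float32(0.4555), np.float32(-0.2915), np.float32(0.0559)), (np.float32(0.4537), np.float32(-0.2885), np.float32(0.0545)), (np.float32(0.4564), np.float32(-0.2891), np.float32(0.0555))]
```

View pics/w5.png

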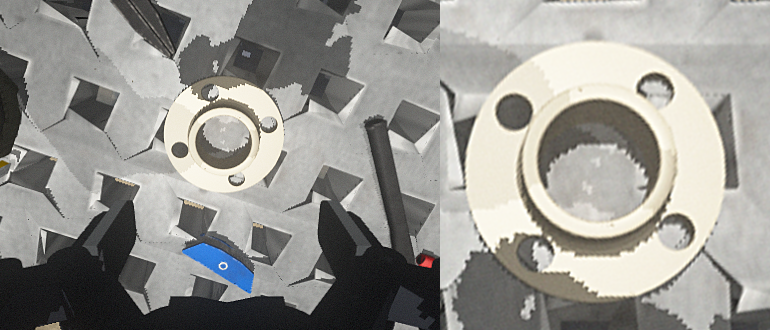

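The flange is at (0.4543, -0.2875), from hub, bore and plate circles that agree. The magnet lies at about (280,325), clear of the finger line. I'll descend onto the hub.

```bash
python3 -c "
from h import *
plan([.4564,-.2860,.005],110,5,1.)"
```

```text
[-0.03,-0.04,2.78,0.0,-0.0,0.0,1.0,-0.03,-0.04,2.79,0.0,-0.0,0.0,1.0,-0.03,-0.04,2.78,0.0,-0.0,0.001,1.0,-0.03,-0.04,2.79,0.001,-0.0,0.0,1.0,-0.04,-0.04,2.78,0.0,-0.001,0.001,1.0]
```

send_rows(increments=[-0.05, -0.1, 4.0, 0, 0, 0, 1.0, -0.05, -0.1, 4.0, 0, 0, 0, 1.0, -0.05, 0, 3.5, 0, 0, 0, 1.0, 0, 0, 1.6, 0, 0, 0, 1.0, 0, 0, 0.4, 0, 0, 0, 1.0])

```text
time_s: 12.32
ee_pos: [0.4557, -0.2864, 0.0087]
eef_rot: [-1.799, -2.574, -0.001]
contact_force: [0.1, 0.1, 0.3]
finger_gap: 0.999
grasp_force: 0.0
```

send_rows(increments=[0, 0, 0.4, 0, 0, 0, 0.85, 0, 0, 0, 0, 0, 0, 0.75, 0, 0, 0, 0, 0, 0, 0, 0, 0, 0, 0, 0, 0, 0, 0, 0, 0, 0, 0, 0, 0])

```text
time_s: 12.95
ee_pos: [0.4561, -0.2881, 0.0067]
eef_rot: [1.801, 2.572, 0.001]
contact_force: [-0.8, 0.6, 5.4]
finger_gap: 0.711
grasp_force: 66.4
```

```bash
python3 -c "
from h import *
T=plan([.4561,-.2881,.115],110,5,0.)
T=plan([.4864,-.0098,.115],110,9,0.,T)"
```

```text
[-0.0,0.0,-2.17,0.0,0.0,0.0,0.0,-0.0,0.0,-2.16,0.0,0.0,0.0,0.0,-0.0,0.01,-2.17,0.001,0.0,0.0,0.0,-0.01,0.0,-2.16,0.0,0.001,0.0,0.0,0.0,0.0,-2.17,0.001,0.0,0.0,0.0]
[2.79,1.37,-0.0,-0.0,0.0,0.0,0.0,2.79,1.37,-0.0,-0.0,0.0,0.0,0.0,2.79,1.38,-0.0,-0.0,0.0,0.0,0.0,2.79,1.37,-0.0,-0.0,0.0,0.0,0.0,2.79,1.38,-0.0,-0.0,0.0,0.0,0.0]
[2.79,1.37,-0.0,-0.0,0.0,0.0,0.0,2.79,1.38,-0.0,-0.0,0.0,0.0,0.0,2.79,1.37,-0.01,-0.0,0.0,0.0,0.0,2.8,1.38,-0.0,-0.0,0.0,0.0,0.0]
```

send_rows(increments=[0, 0, -1.0, 0, 0, 0, 0, 0, 0, -2.4, 0, 0, 0, 0, 0, 0, -2.5, 0, 0, 0, 0, 0, 0, -2.5, 0, 0, 0, 0, 0, 0, -2.4, 0, 0, 0, 0])

```text
time_s: 13.58
ee_pos: [0.4546, -0.2867, 0.1133]
eef_rot: [-1.801, -2.572, 0.0]
contact_force: [0.3, 0.9, -6.3]
finger_gap: 0.704
grasp_force: 67.2
```

send_rows(increments=[2.8, 1.38, 0, 0, 0, 0, 0, 2.8, 1.38, 0, 0, 0, 0, 0, 2.8, 1.38, 0, 0, 0, 0, 0, 2.8, 1.38, 0, 0, 0, 0, 0, 2.8, 1.38, 0, 0, 0, 0, 0])

```text
time_s: 14.2
ee_pos: [0.4713, -0.131, 0.1126]
eef_rot: [-1.801, -2.572, 0.001]
contact_force: [0.2, 0.2, -6.4]
finger_gap: 0.701
grasp_force: 67.3
```

send_rows(increments=[2.8, 1.38, 0, 0, 0, 0, 0, 2.8, 1.38, 0, 0, 0, 0, 0, 2.8, 1.38, 0, 0, 0, 0, 0, 2.7, 1.35, 0, 0, 0, 0, 0, 0, 0, 0, 0, 0, 0, 0])

```text
time_s: 14.82
ee_pos: [0.4852, -0.0051, 0.1124]
eef_rot: [-1.792, -2.576, -0.001]
contact_force: [0.4, -0.3, -6.1]
finger_gap: 0.708
grasp_force: 67.3
```

Run:
```python
from h import *
st=manip.sense();print(st['ee_pos'],st['eef_rot'],abs(st['dq']).max(),st['contact_force'],st['finger_gap'])
plan([.4864,-.0098,.085],110,1,0.)
```

```text
[ 0.4852 -0.0051  0.1124] [-1.7922 -2.5764 -0.0011] 0.059039101047676665 [ 0.3974 -0.2771 -6.0845] 0.7079192506711698
[-0.49,-0.04,2.74,-0.001,-0.003,0.006,0.0]
```

send_rows(increments=[-0.49, -0.04, 0, 0, 0, 0, 0, 0, 0, 1.0, 0, 0, 0, 0, 0, 0, 1.4, 0, 0, 0, 0, 0, 0, 0.8, 0, 0, 0, 0, 0, 0, 0, 0, 0, 0, 0])

```text
time_s: 15.45
ee_pos: [0.4862, -0.0141, 0.08]
eef_rot: [-1.801, -2.571, 0.003]
contact_force: [-0.1, 0.9, -5.3]
finger_gap: 0.706
grasp_force: 67.2
```

send_rows(increments=[0.4, 0.15, 0, 0, 0, 0, 0, 0, 0, 0, 0, 0, 0, 0, 0, 0, 0.2, 0, 0, 0, 0, 0, 0, 0.2, 0, 0, 0, 0, 0, 0, 0, 0, 0, 0, 0])

```text
time_s: 16.08
ee_pos: [0.4871, -0.0098, 0.077]
eef_rot: [-1.802, -2.573, 0.001]
contact_force: [-1.0, -0.4, -6.4]
finger_gap: 0.704
grasp_force: 67.3
```

send_rows(increments=[0, -0.06, 0.3, 0, 0, 0, 0, 0, 0, 0.3, 0, 0, 0, 0, 0, 0, 0.3, 0, 0, 0, 0, 0, 0, 0.3, 0, 0, 0, 0, 0, 0, 0, 0, 0, 0, 0])

```text
time_s: 16.7
ee_pos: [0.4865, -0.01, 0.0649]
eef_rot: [-1.802, -2.573, 0.001]
contact_force: [-0.7, 0.0, -6.2]
finger_gap: 0.704
grasp_force: 67.3
```

send_rows(increments=[0, 0, 0.8, 0, 0, 0, 0, 0, 0, 0.8, 0, 0, 0, 0, 0, 0, 0.8, 0, 0, 0, 0, 0, 0, 0.6, 0, 0, 0, 0, 0, 0, 0.4, 0, 0, 0, 0])

```text
time_s: 17.32
ee_pos: [0.4867, -0.01, 0.0307]
eef_rot: [-1.802, -2.573, 0.001]
contact_force: [-0.5, -0.7, -6.0]
finger_gap: 0.704
grasp_force: 67.4
```

send_rows(increments=[0, 0, 0.2, 0, 0, 0, 0, 0, 0, 0.2, 0, 0, 0, 0, 0, 0, 0.1, 0, 0, 0, 0, 0, 0, 0, 0, 0, 0, 0, 0, 0, 0, 0, 0, 0, 0])

```text
time_s: 17.95
ee_pos: [0.487, -0.0099, 0.0264]
eef_rot: [1.802, 2.573, 0.0]
contact_force: [0.3, 0.2, -4.7]
finger_gap: 0.702
grasp_force: 67.4
```

send_rows(increments=[0, 0, 0.1, 0, 0, 0, 0, 0, 0, 0.1, 0, 0, 0, 0, 0, 0, 0, 0, 0, 0, 0, 0, 0, 0, 0, 0, 0, 0, 0, 0, 0, 0, 0, 0, 0])

```text
time_s: 18.58
ee_pos: [0.487, -0.0099, 0.0263]
eef_rot: [-1.802, -2.573, -0.002]
contact_force: [-6.1, 1.3, 12.1]
finger_gap: 0.701
grasp_force: 69.2
```

The flange is seated, with the contact force up to +12 N at the expected height. I'll release it and go to the coupling.

send_rows(increments=[0, 0, 0, 0, 0, 0, 1.0, 0, 0, 0, 0, 0, 0, 1.0, 0, 0, -0.5, 0, 0, 0, 1.0, 0, 0, -4.0, 0, 0, 0, 1.0, 0, 0, -5.0, 0, 0, 0, 1.0])

```text
time_s: 19.2
ee_pos: [0.486, -0.01, 0.1196]
eef_rot: [-1.801, -2.572, 0.003]
contact_force: [0.9, 0.4, -0.2]
finger_gap: 0.994
grasp_force: 0.0
```

```bash
python3 -c "
from h import *
print(manip.sense()['ee_pos'])
plan([.427,.2755,.156],110,8,1.)"
```

```text
[ 0.486  -0.01    0.1196]
[3.61,0.53,-0.46,-0.0,-0.0,-0.0,1.0,3.61,0.53,-0.46,-0.0,-0.0,-0.0,1.0,3.6,0.52,-0.45,-0.0,-0.0,-0.0,1.0,3.61,0.53,-0.46,-0.0,-0.0,-0.0,1.0,3.6,0.52,-0.45,-0.001,-0.0,-0.0,1.0]
[3.61,0.53,-0.45,-0.0,-0.0,-0.0,1.0,3.6,0.53,-0.46,-0.001,-0.0,-0.0,1.0,3.61,0.52,-0.45,-0.0,-0.0,-0.0,1.0]
```

send_rows(increments=[3.6, 0.53, -0.7, 0, 0, 0, 1.0, 3.6, 0.53, -0.7, 0, 0, 0, 1.0, 3.6, 0.53, -0.7, 0, 0, 0, 1.0, 3.6, 0.53, -0.7, 0, 0, 0, 1.0, 3.6, 0.53, -0.5, 0, 0, 0, 1.0])

```text
time_s: 19.82
ee_pos: [0.4503, 0.1694, 0.1529]
eef_rot: [1.802, 2.573, 0.002]
contact_force: [0.2, -0.3, -0.9]
finger_gap: 0.997
grasp_force: 0.0
```

send_rows(increments=[3.6, 0.53, -0.3, 0, 0, 0, 1.0, 3.6, 0.53, 0, 0, 0, 0, 1.0, 3.6, 0.53, 0, 0, 0, 0, 1.0, 0, 0, 0, 0, 0, 0, 1.0, 0, 0, 0, 0, 0, 0, 1.0])

```text
time_s: 20.45
ee_pos: [0.4285, 0.2743, 0.1553]
eef_rot: [1.802, 2.572, -0.001]
contact_force: [0.8, -0.3, -0.3]
finger_gap: 1.002
grasp_force: 0.0
```

Run:
```python
from h import *
st=manip.sense();print(st['ee_pos'],abs(st['dq']).max()); im,C=look('wrist')
c=(.427,.2755); print(proj(C,[[*c,.042],[*c,.0]]))
for z,r in ((.042,.029),(.042,.017),(0,.029)): print(z,r,circles(im,C,c,z,r,.07,.3))
a=im[60:390,60:500]; b=cv2.resize(rect(im,C,c,.042,.05,.3),(330,330)); 
cv2.imwrite('pics/w6.png',np.hstack([a,b]))
```

```text
[0.4285 0.2743 0.1553] 0.01886017212856453
[[286.5655 199.7099]
 [286.5954 187.8623]]
0.042 0.029 [(np.float32(0.4242), np.float32(0.2762), np.float32(0.0284)), (np.float32(0.4226), np.float32(0.2756), np.float32(0.0294)), (np.float32(0.4236), np.float32(0.2784), np.float32(0.0304)), (np.float32(0.425), np.float32(0.2748), np.float32(0.0301))]
0.042 0.017 [(np.float32(0.4238), np.float32(0.2759), np.float32(0.0174)), (np.float32(0.4226), np.float32(0.2751), np.float32(0.0158)), (np.float32(0.4256), np.float32(0.2768), np.float32(0.0158)), (np.float32(0.4254), np.float32(0.2754), np.float32(0.0161))]
0 0.029 [(np.float32(0.4238), np.float32(0.2744), np.float32(0.0301)), (np.float32(0.4238), np.float32(0.2759), np.float32(0.0287)), (np.float32(0.4242), np.float32(0.2678), np.float32(0.0288)), (np.float32(0.4301), np.float32(0.2628), np.float32(0.0298))]
```

View pics/w6.png

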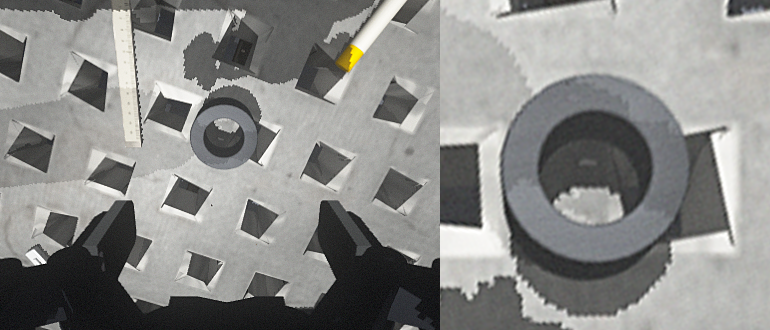

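The coupling is at (0.4239, 0.2760). The rule is about 80 mm off and the marker tip lies off the finger line, so I'll grasp.

```bash
python3 -c "
from h import *
print(manip.sense()['ee_pos'])
plan([.4259,.2772,.009],110,1,1.)"
```

```text
[0.4288 0.2737 0.1553]
[0.44,-0.16,14.63,0.0,0.001,-0.002,1.0]
```

send_rows(increments=[0.2, -0.08, 4.0, 0, 0, 0, 1.0, 0.2, -0.08, 4.0, 0, 0, 0, 1.0, 0, 0, 3.6, 0, 0, 0, 1.0, 0, 0, 2.0, 0, 0, 0, 1.0, 0, 0, 1.0, 0, 0, 0, 1.0])

```text
time_s: 21.12
ee_pos: [0.4253, 0.2764, 0.0082]
eef_rot: [1.805, 2.571, -0.003]
contact_force: [-0.4, 1.5, -0.6]
finger_gap: 1.003
grasp_force: 0.0
```

send_rows(increments=[0, 0, 0, 0, 0, 0, 0.8, 0, 0, 0, 0, 0, 0, 0.7, 0, 0, 0, 0, 0, 0, 0, 0, 0, 0, 0, 0, 0, 0, 0, 0, 0, 0, 0, 0, 0])

```text
time_s: 21.75
ee_pos: [0.4254, 0.2782, 0.0105]
eef_rot: [-1.802, -2.573, -0.001]
contact_force: [-2.2, -2.1, 6.4]
finger_gap: 0.663
grasp_force: 64.2
```

send_rows(increments=[0, 0, -1.0, 0, 0, 0, 0, 0, 0, -2.5, 0, 0, 0, 0, 0, 0, -3.0, 0, 0, 0, 0, 0, 0, -3.0, 0, 0, 0, 0, 0, 0, -2.0, 0, 0, 0, 0])

```text
time_s: 22.38
ee_pos: [0.4256, 0.2786, 0.1258]
eef_rot: [1.802, 2.573, 0.003]
contact_force: [-0.1, -0.1, -5.6]
finger_gap: 0.668
grasp_force: 65.8
```

```bash
python3 -c "
from h import *
T=plan([.4861,-.0074,.12],110,8,0.)"
```

```text
[-3.62,-0.51,0.07,0.0,-0.0,0.0,0.0,-3.62,-0.51,0.07,0.0,-0.0,0.0,0.0,-3.62,-0.51,0.07,0.0,-0.0,0.0,0.0,-3.62,-0.51,0.07,0.0,-0.0,0.0,0.0,-3.62,-0.52,0.07,0.0,-0.0,0.0,0.0]
[-3.62,-0.51,0.07,0.001,-0.0,0.0,0.0,-3.61,-0.52,0.07,0.0,-0.0,0.0,0.0,-3.62,-0.51,0.06,0.001,-0.001,0.0,0.0]
```

send_rows(increments=[-3.6, -0.5, 0, 0, 0, 0, 0, -3.6, -0.5, 0, 0, 0, 0, 0, -3.6, -0.5, 0, 0, 0, 0, 0, -3.6, -0.5, 0, 0, 0, 0, 0, -3.6, -0.5, 0, 0, 0, 0, 0])

```text
time_s: 23.0
ee_pos: [0.4632, 0.0996, 0.1242]
eef_rot: [-1.802, -2.574, -0.0]
contact_force: [-0.1, -0.2, -5.1]
finger_gap: 0.663
grasp_force: 65.7
```

send_rows(increments=[-3.6, -0.5, 0, 0, 0, 0, 0, -3.6, -0.5, 0, 0, 0, 0, 0, -3.6, -0.5, 0, 0, 0, 0, 0, 0, 0, 0, 0, 0, 0, 0, 0, 0, 0, 0, 0, 0, 0])

```text
time_s: 23.62
ee_pos: [0.4857, -0.0053, 0.124]
eef_rot: [-1.801, -2.572, -0.001]
contact_force: [-0.6, 1.6, -5.5]
finger_gap: 0.667
grasp_force: 65.6
```

send_rows(increments=[0, 0, 0.6, 0, 0, 0, 0, 0, 0, 1.0, 0, 0, 0, 0, 0, 0, 1.0, 0, 0, 0, 0, 0, 0, 0, 0, 0, 0, 0, 0, 0, 0, 0, 0, 0, 0])

```text
time_s: 24.25
ee_pos: [0.4864, -0.006, 0.0982]
eef_rot: [1.802, 2.573, -0.0]
contact_force: [-0.8, -0.1, -5.2]
finger_gap: 0.663
grasp_force: 65.5
```

```bash
python3 -c "
from h import *
print(manip.sense()['ee_pos'],manip.sense()['dq'])
T=plan([.4861,-.0074,.08],110,1,0.)"
```

```text
[ 0.4864 -0.006   0.0982] [ 0.0009 -0.0072 -0.0001 -0.0108  0.0009 -0.0013 -0.0004]
[-0.12,-0.07,1.82,0.0,0.0,-0.0,0.0]
```

send_rows(increments=[-0.12, -0.07, 0.6, 0, 0, 0, 0, 0, 0, 0.6, 0, 0, 0, 0, 0, 0, 0.6, 0, 0, 0, 0, 0, 0, 0.3, 0, 0, 0, 0, 0, 0, 0, 0, 0, 0, 0])

```text
time_s: 24.88
ee_pos: [0.4857, -0.0073, 0.0769]
eef_rot: [-1.802, -2.573, 0.001]
contact_force: [-0.6, -0.3, -5.7]
finger_gap: 0.667
grasp_force: 65.6
```

send_rows(increments=[0, 0, 0.2, 0, 0, 0, 0, 0, 0, 0.2, 0, 0, 0, 0, 0, 0, 0.2, 0, 0, 0, 0, 0, 0, 0, 0, 0, 0, 0, 0, 0, 0, 0, 0, 0, 0])

```text
time_s: 25.5
ee_pos: [0.486, -0.0073, 0.0712]
eef_rot: [1.802, 2.573, 0.0]
contact_force: [0.0, -0.9, -6.3]
finger_gap: 0.663
grasp_force: 65.6
```

It's over the neck without contact. I'll lower the last 10 mm.

send_rows(increments=[0, 0, 0.3, 0, 0, 0, 0, 0, 0, 0.3, 0, 0, 0, 0, 0, 0, 0.2, 0, 0, 0, 0, 0, 0, 0.1, 0, 0, 0, 0, 0, 0, 0, 0, 0, 0, 0])

```text
time_s: 26.12
ee_pos: [0.486, -0.0073, 0.0621]
eef_rot: [-1.802, -2.573, 0.0]
contact_force: [0.6, -0.1, -5.7]
finger_gap: 0.66
grasp_force: 65.6
```

send_rows(increments=[0, 0, 0.1, 0, 0, 0, 0, 0, 0, 0.1, 0, 0, 0, 0, 0, 0, 0, 0, 0, 0, 0, 0, 0, 0, 0, 0, 0, 0, 0, 0, 0, 0, 0, 0, 0])

```text
time_s: 26.75
ee_pos: [0.4862, -0.0073, 0.0611]
eef_rot: [1.802, 2.573, 0.001]
contact_force: [-3.4, -0.6, 6.3]
finger_gap: 0.664
grasp_force: 66.6
```

Seated. I'll release it, rise and look at the knob.

send_rows(increments=[0, 0, 0, 0, 0, 0, 1.0, 0, 0, 0, 0, 0, 0, 1.0, 0, 0, -0.5, 0, 0, 0, 1.0, 0, 0, -4.0, 0, 0, 0, 1.0, 0, 0, -5.0, 0, 0, 0, 1.0])

```text
time_s: 27.38
ee_pos: [0.4852, -0.0073, 0.1557]
eef_rot: [-1.801, -2.572, 0.003]
contact_force: [1.1, -0.0, 0.0]
finger_gap: 1.002
grasp_force: 0.0
```

send_rows(increments=[0, 0, -5.0, 0, 0, 0, 1.0, 0, 0, -5.0, 0, 0, 0, 1.0, -0.8, 1.3, -2.0, 0, 0, 0, 1.0, -1.8, 3.0, 0, 0, 0, 0, 1.0, -1.8, 3.0, 0, 0, 0, 0, 1.0])

```text
time_s: 28.0
ee_pos: [0.5709, -0.0235, 0.2763]
eef_rot: [1.8, 2.573, 0.003]
contact_force: [1.2, -0.1, 0.6]
finger_gap: 1.0
grasp_force: 0.0
```

```bash
python3 -c "
from h import *
print(manip.sense()['ee_pos'],manip.sense()['dq'])
T=plan([.628,-.114,.275],108,3,1.)"
```

```text
[ 0.5709 -0.0235  0.2763] [ 0.3781  0.6623  0.0135 -0.7866 -0.3568  0.2389  0.2901]
[-3.49,0.75,0.05,0.001,0.0,0.012,1.0,-3.47,0.8,0.04,0.001,0.0,0.012,1.0,-3.47,0.83,0.04,0.0,0.0,0.012,1.0]
```

send_rows(increments=[-3.4, 0.7, 0, 0, 0, 0, 1.0, -3.4, 0.7, 0, 0, 0, 0, 1.0, -3.4, 0.7, 0, 0, 0, 0, 1.0, 0, 0, 0, 0, 0, 0, 1.0, 0, 0, 0, 0, 0, 0, 1.0])

```text
time_s: 28.62
ee_pos: [0.6242, -0.1115, 0.2752]
eef_rot: [-1.801, -2.573, -0.001]
contact_force: [-0.6, 0.3, 0.6]
finger_gap: 1.003
grasp_force: 0.0
```

Run:
```python
from h import *
st=manip.sense();print(st['ee_pos'],abs(st['dq']).max()); im,C=look('wrist')
t,CT=look('top')
def red(im):
    h=cv2.cvtColor(im,cv2.COLOR_BGR2HSV); return (((h[...,0]<6)|(h[...,0]>174))&(h[...,1]>180)&(h[...,2]>80)).astype(np.uint8)
n,l,s,c=cv2.connectedComponentsWithStats(red(im))
for i in range(1,n):
    if s[i,4]>150: print(s[i],c[i],onplane(C,c[i],.165),onplane(C,c[i],.177))
# check assembly from top: coupling top, z=.093
print('coup top',circles(t,CT,(.487,-.008),.093,.029,.06,.4),circles(t,CT,(.487,-.008),.093,.017,.06,.4))
for c0 in ((.588,.031),): print(proj(C,[[*c0,.146]]), proj(C,[[.628,-.114,.18],[.628,-.114,.15]]))
b=im[40:390,60:500]; a=cv2.resize(t[140:270,200:420],(592,350)); cv2.imwrite('pics/w7.png',cv2.resize(np.hstack([b,a]),(800,271)))
```

```text
[ 0.6242 -0.1115  0.2752] 0.018397685288794163
[274 197  34  30 756] [289.6878 211.7831] [ 0.6284 -0.1183  0.165 ] [ 0.6269 -0.1147  0.177 ]
coup top [] []
[[307.282   12.4157]] [[291.2893 212.6217]
 [290.8243 202.0742]]
```

View pics/w7.png

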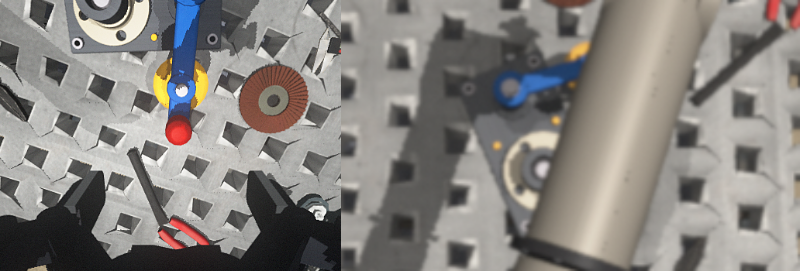

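The wrist view shows the knob at about (290,212). That puts it at (0.628, -0.114), 151 mm from the hinge as it should be. The assembly looks seated on the plate. I'll cage the knob from above.

```bash
python3 -c "
from h import *
T=plan([.629,-.113,.20],105.5,3,.65)"
```

```text
[-0.13,0.12,2.51,0.0,-0.0,0.027,0.65,-0.13,0.12,2.52,0.0,-0.001,0.027,0.65,-0.13,0.13,2.51,0.001,-0.0,0.027,0.65]
```

send_rows(increments=[-0.13, 0.12, 2.5, 0, 0, 0.027, 0.65, -0.13, 0.12, 2.5, 0, 0, 0.027, 0.65, -0.13, 0.12, 2.5, 0, 0, 0.027, 0.65, 0, 0, 0, 0, 0, 0, 0.65, 0, 0, 0, 0, 0, 0, 0.65])

```text
time_s: 29.35
ee_pos: [0.6294, -0.1142, 0.2015]
eef_rot: [1.902, 2.499, 0.002]
contact_force: [0.3, 0.3, 1.2]
finger_gap: 0.642
grasp_force: 0.0
```

send_rows(increments=[0, 0, 1.5, 0, 0, 0, 0.65, 0, 0, 1.5, 0, 0, 0, 0.65, 0, 0, 1.3, 0, 0, 0, 0.65, 0, 0, 1.0, 0, 0, 0, 0.65, 0, 0, 0, 0, 0, 0, 0.65])

```text
time_s: 29.98
ee_pos: [0.6282, -0.1147, 0.1458]
eef_rot: [-1.903, -2.497, 0.002]
contact_force: [0.2, 1.6, 0.6]
finger_gap: 0.65
grasp_force: 0.0
```

send_rows(increments=[0, 0, 0, 0, 0, 0, 0.45, 0, 0, 0, 0, 0, 0, 0.45, 0.05, -1.0, 0, 0, 0, 0.066, 0.45, 0.08, -1.52, 0, 0, 0, 0.1, 0.45, 0.08, -1.52, 0, 0, 0, 0.1, 0.45])

```text
time_s: 30.6
ee_pos: [0.5893, -0.1202, 0.1478]
eef_rot: [2.221, 2.219, 0.002]
contact_force: [0.7, 1.2, -0.8]
finger_gap: 0.449
grasp_force: 0.5
```

```bash
cat > k.py <<'E'
from h import *
st=manip.sense(); P=np.array([.5886,.0323]); v=st['ee_pos'][:2]-P
ax=R.from_rotvec(st['eef_rot']).as_matrix()[:,0]
print(st['ee_pos'],np.hypot(*v),np.degrees(np.arctan2(v[1],v[0])),'tool x az',np.degrees(np.arctan2(ax[1],ax[0])),st['contact_force'],st['finger_gap'])
E
python3 k.py
```

```text
[ 0.5893 -0.1202  0.1478] 0.15249130115688567 -89.73431137557512 tool x az 89.93844994857575 [ 0.7382  1.2379 -0.7691] 0.4488885453571002
```

send_rows(increments=[0.08, -1.52, 0, 0, 0, 0.1, 0.45, 0.08, -1.52, 0, 0, 0, 0.1, 0.45, 0.08, -1.52, 0, 0, 0, 0.1, 0.45, 0.08, -1.52, 0, 0, 0, 0.1, 0.45, 0.08, -1.52, 0, 0, 0, 0.1, 0.45])

```text
time_s: 31.22
ee_pos: [0.5162, -0.102, 0.148]
eef_rot: [2.702, 1.599, 0.003]
contact_force: [1.4, 0.8, -0.2]
finger_gap: 0.454
grasp_force: 0.5
```

send_rows(increments=[0.08, -1.52, 0, 0, 0, 0.1, 0.45, 0.08, -1.52, 0, 0, 0, 0.1, 0.45, 0.04, -1.0, 0, 0, 0, 0.066, 0.45, 0, 0, 0, 0, 0, 0, 0.45, 0, 0, 0, 0, 0, 0, 0.45])

```text
time_s: 31.85
ee_pos: [0.4838, -0.0775, 0.1476]
eef_rot: [-2.889, -1.235, -0.001]
contact_force: [-0.4, -0.1, 0.1]
finger_gap: 0.451
grasp_force: 0.0
```

```bash
python3 k.py
```

```text
[ 0.4838 -0.0775  0.1476] 0.15176278296910592 -133.6735486411148 tool x az 46.291444600712104 [-0.3561 -0.1478  0.103 ] 0.4512576079177294
```

send_rows(increments=[0.04, -0.91, 0, 0, 0, 0.06, 0.45, 0.04, -0.91, 0, 0, 0, 0.06, 0.45, 0.04, -0.91, 0, 0, 0, 0.06, 0.45, 0.04, -0.91, 0, 0, 0, 0.06, 0.45, 0.04, -0.91, 0, 0, 0, 0.06, 0.45])

```text
time_s: 32.48
ee_pos: [0.4571, -0.0432, 0.1477]
eef_rot: [3.039, 0.782, 0.002]
contact_force: [1.0, -3.4, -0.2]
finger_gap: 0.45
grasp_force: 1.6
```

send_rows(increments=[0.02, -0.76, 0, 0, 0, 0.05, 0.45, 0.02, -0.76, 0, 0, 0, 0.05, 0.45, 0, -0.5, 0, 0, 0, 0.03, 0.45, 0, 0, 0, 0, 0, 0, 0.45, 0, 0, 0, 0, 0, 0, 0.45])

```text
time_s: 33.1
ee_pos: [0.4479, -0.024, 0.1475]
eef_rot: [3.085, 0.588, 0.001]
contact_force: [0.2, -3.1, 2.1]
finger_gap: 0.451
grasp_force: 1.3
```

```bash
python3 k.py
```

```text
[ 0.4479 -0.024   0.1475] 0.15156557487919686 -158.20413734919563 tool x az 21.57789803994789 [ 0.2054 -3.0655  2.1072] 0.4511200537825913
```

send_rows(increments=[0, -0.3, 0, 0, 0, 0, 0.45, 0, -0.3, 0, 0, 0, 0, 0.45, 0, 0, 0, 0, 0, 0, 0.45, 0, 0, 0, 0, 0, 0, 0.45, 0, 0, 0, 0, 0, 0, 0.45])

```text
time_s: 33.72
ee_pos: [0.446, -0.0198, 0.1473]
eef_rot: [3.082, 0.586, 0.002]
contact_force: [1.1, -7.3, -1.0]
finger_gap: 0.448
grasp_force: 3.6
```

```bash
python3 k.py
```

```text
[ 0.446  -0.0198  0.1473] 0.15185627272985827 -159.94068819688135 tool x az 21.51558474035517 [ 1.0961 -7.2979 -0.9571] 0.44782432849401016
```

send_rows(increments=[0, -0.3, 0, 0, 0, 0, 0.45, 0, 0, 0, 0, 0, 0, 0.45, 0, 0, 0, 0, 0, 0, 0.45, 0, 0, 0, 0, 0, 0, 0.45, 0, 0, 0, 0, 0, 0, 0.45])

```text
time_s: 34.35
ee_pos: [0.4459, -0.0197, 0.1473]
eef_rot: [3.078, 0.582, 0.005]
contact_force: [5.1, -12.8, -6.2]
finger_gap: 0.452
grasp_force: 6.4
```

```bash
python3 k.py
```

```text
[ 0.4459 -0.0197  0.1473] 0.15182189098575816 -159.9847813213966 tool x az 21.42232975290745 [  5.1159 -12.8214  -6.246 ] 0.4520431325356427
```

The arm is at its stop: 3 mm more command gave no motion, only force. I'll back off, open and lift clear.

send_rows(increments=[0, 0.4, 0, 0, 0, 0, 0.45, 0, 0.3, 0, 0, 0, 0, 0.65, 0, 0, 0, 0, 0, 0, 0.65, 0, 0, -1.5, 0, 0, 0, 0.65, 0, 0, -4.0, 0, 0, 0, 0.65])

```text
time_s: 34.98
ee_pos: [0.4453, -0.0202, 0.2022]
eef_rot: [-3.085, -0.589, 0.006]
contact_force: [0.4, 0.5, -0.3]
finger_gap: 0.649
grasp_force: 0.0
```

send_rows(increments=[0, 0, -5.0, 0, 0, 0, 0.65, -3.0, 0, -1.0, 0, 0, 0, 0.65, -3.0, 0, 0, 0, 0, 0, 0.65, 0, 0, 0, 0, 0, 0, 0.65, 0, 0, 0, 0, 0, 0, 0.65])

```text
time_s: 35.6
ee_pos: [0.3916, -0.0424, 0.2628]
eef_rot: [-3.084, -0.59, -0.003]
contact_force: [-0.1, 0.4, -0.3]
finger_gap: 0.65
grasp_force: 0.0
```

Run:
```python
from h import *
print(manip.sense()['ee_pos'],manip.sense()['contact_force']); im,C=look('wrist'); s,_=look('scene')
cv2.imwrite('pics/w8.png',np.hstack([cv2.resize(im,(400,300)),cv2.resize(s[150:300,180:380],(400,300))]))
```

```text
[ 0.3916 -0.0424  0.2628] [-0.0971  0.413  -0.2503]
```

View pics/w8.png

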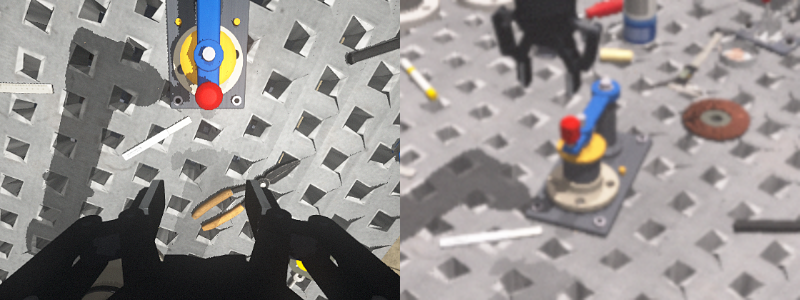

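The swing arm is in line with the plate, the pad sits on the coupling over the flange, and the robot is clear of everything. I'll hand the job in.

```bash
python3 -c "
from plant import manip
print(manip.close_job())"
```

```text
the job is handed in; nothing more can be done
None
```

I handed the job in at about 36 s: stub end, flange and coupling are seated on the mandrel and the swing arm is at its stop with the pad on the coupling. The hand-in returned no verdict, and I did not measure the pad force directly.

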